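# Bolt down the bench drip pole, then hold its sprung rod out at the mark

## Robot

A 6-joint arm with a two-finger parallel gripper is mounted at the origin on the work surface. World frame = base frame: x ahead of the robot, y to its left, z up, the work surface at z = 0. Lengths are in mm, angles in rad, forces in N, time in s.
With the tool pointing down it reaches from about 250 to 775 mm from the base axis. Payload 8.9 kg.
Tool frame: the origin (TCP) lies at the very end of the fingers, on their centre line; the grasp point (between the pads) lies 19 mm behind it; z points along the fingers, y is the line along which they close (so a half turn about z gives the same grasp; the last joint's range is limited). The gripper opens to 85 mm and grips with 20 to 120 N. Pads are 22 mm wide; open, the fingers measure 114 mm over their backs; the gripper's body (76 mm by 85 mm) begins 54 mm behind the grasp point. The pads swing forward as they close: fully open they stand 13 mm farther back than shut.
Start: joints at [1.122, 0.291, -0.153, 1.127, 0, 1.431], TCP at [160.05, 500.008, 231.305] pointing down, gripper open.
Joint ranges: [-2.52, 2.52], [-0.91, 1.74], [-1.3, 1.37], [-1.96, 2.02], [-1.52, 1.47], [-3.14, 3.14]. Speed limits (rad/s): [2.22, 2.22, 2.79, 3.14, 3.14, 3.14].

## Interface

Orientations are given as [roll, pitch, yaw] about the fixed x, y, z axes, in that order (R = Rz(yaw) Ry(pitch) Rx(roll)).
In Python, from plant import r, optics gives the robot as it stands. The module is installed in compiled form; this text tells all that it offers.
- The arm moves only by the shell command python3 -m pendant 'ROWS' [FORCE]. ROWS is JSON, a list of rows, each an object with "dp": the shift along the world's x, y, z in mm, a list of three; "dr": the turn, a rotation vector about the world's x, y, z in degrees, a list of three; "jaw": the gripper command: -1 is fully open, 1 is shut, values between are in proportion. In form: [{"dp": [dx, dy, dz], "dr": [ax, ay, az], "jaw": jaw}, ...]. A call has 1 to 20 rows; each row shifts and turns the commanded pose from where the row before left it; what a row does not reach is not made up. A row lasts 1/8 s, in which the tool goes at most 62.5 mm and 10.7 degrees, less where a joint would pass 70% of its speed; a pose out of reach is approached as far as the arm can. A call with a gripper value outside its range is refused whole. The fingers move at their own pace and stop on an object; FORCE is the grip in N (left out, the last holds). Time passes only in rows, so rows that do not move let the fingers close. It gives the time, the measured TCP pose, the force, the opening and the grip force at its end, in the units of the state.
- r.state(): the state, without advancing time (a new reading comes with each control period).
- optics.read_camera(name): name is "side" or "top"; returns the picture (400x640x3 uint8, red, green, blue); there is no depth.
- optics.camera_params(name): a dict with "vfov" (degrees; the focal length in pixels is half the picture's height over the tangent of half this angle, whatever the lens; pixels are square), "cx", "cy" (the principal point, pixels), "k1" (the pictures are not rectified: a ray, as slopes to the right and down, at radius r is drawn at 1 + k1 r^2 times it, then the intrinsics apply), "world_from_camera" (4x4, takes a point from camera to world coordinates). Camera axes: x right, y up, looking along -z (the intrinsics and any distortion apply to the point x, -y, -z); pixel columns grow to the right and rows downward; lengths in mm; the calibration is good to about 2 mm. A picture is of the moment at which its call begins. camera_params takes no time and is no camera call.
- r.finish_job(): hands the job in; it is judged then, once.
Trained networks look in the newest picture that a camera, given by its name, has taken for a name from the list of things; names that differ only in an ending like _2 or _b are one class to them, and where a whole thing is asked for, a point or a joint stands for the part that bears it (a point fixed in the world has none). Each returns a list of dicts, best first, with "conf" (0 to 1); they miss things now and then, are a little off and sometimes report something else, mostly with a low value. They report only what shows in the picture. A call takes as long as a camera call. They do not tell look-alikes from the thing itself.
- optics.boxes_of(camera, thing): "extent" ([left, top, right, bottom] in pixels, round what is visible of it).
The state is a dict: "clock": time; "q": joint angles; "dq": joint speeds; "joint_torque": joint torques, N m; "tool_pos": TCP position; "orientation": TCP orientation; "ft_force": force on the tool from outside, world axes, zero at the start; "wrist_torque": the same for the moment, N m; "grip_width": finger opening in mm; "grip_force": force on a finger pad.
Only numpy, scipy, OpenCV 4.12 (cv2) and the standard library are available. Lean on these libraries where they do the work, as an engineer would, in place of code of your own. Each camera call takes 0.05 s, during which the arm holds its last target. There are 200 camera calls.

## Task

The short drip pole stands loose in its bench socket: first slide the barrel bolt fully home into the pole's foot so that the pole cannot lift out. Then take the knob on top of the pole, pull the sprung rod straight up until the dark ring mark on it is level with the top of the collar, and keep holding it there: the work finishes with the gripper still holding the rod out at its mark. Keep the pole down in its socket and leave the jar, the tape roll and the dish where they are.

Things in the scene. Friction and masses are not known exactly. Their poses are not given: they have to be found in the camera images.
- base: Fixed aluminium bench socket. Origin: on the counter under the centre of its square socket (inside 46 mm, walls to 42 mm high). Plate 8 mm thick, x -43 to +43, y -45 to +217 mm. The bolt lies along y on the +y side, in two dark guides 24 mm wide, 42 mm high, at y 49 to 83 and 159 to 173 mm. z is up.
- bolt (a joint): How far the bolt is shot, in m: 0 fully drawn, 0.040 fully home at its stop; it slides towards the base's -y, into a cross bore in the pole's foot (the keeper). It starts between 0 and 0.010, short of the foot. About 2.5 N moves it and it stays where it is left.
- bolt_handle (a point): Point on the upright steel stub that moves the bolt: a plain round post 13 mm across, on the bolt's line (base x = 0), top 88 mm above the counter, rising from the bolt at 30 mm. The point is on its axis at 68 mm above the counter; base y = 145 mm less the bolt joint's value (105 mm when home).
- pole: Drip pole, loose, about 0.5 kg with its rod, standing in the socket. Origin: centre of its foot's underside, 8 mm above the counter; axes as the base's. Grey foot 44 x 44 x 50 mm, 13 mm square bore along y, 22 mm up, for the 10 mm bolt; steel tube 22 mm across; white collar 28 mm across, top at 142 mm. If not bolted, pulling the rod lifts the whole pole out: the spring outpulls its weight.
- rod (a joint): How far the rod is drawn up out of the tube, m: 0 fully in (start), 0.070 when the middle of its ring mark is level with the collar's top, 0.088 at its upper stop. An inner spring pulls it in: about 6 N at 0, 10 N at 0.070, plus 0.9 N weight. It springs back if let go.
- rod_knob (a point): Centre of the white cylindrical knob on top of the rod, 28 mm across, 30 mm tall; 195 mm above the counter when the rod is in (knob 180 to 210 mm). Below it the rod carries two thin steel hooks reaching 42 mm to base +x and -x, tips 10 mm below the knob's underside. It rises with the rod.
- rod_mark (a point): The middle of the length mark on the rod: a dark ring 4 mm tall round the 12 mm steel rod. With the rod in it is hidden in the tube 70 mm below the collar's top; it rises with the rod.
- collar_top (a point): Centre of the collar's top face, where the rod comes out of the tube; the mark is to be level with it.
- jar: Bystander: white jar, 60 mm across, 85 mm tall, on the counter beyond the socket's end away from the bolt. Origin: centre of its underside.
- tape: Bystander: roll of tape lying flat, 90 mm across, 22 mm tall, on the robot's side of the base. Origin: centre of its underside.
- dish: Bystander: open steel instrument dish, 110 x 150 x 25 mm, on the far side of the base. Origin: centre of its underside.
There are look-alikes about, which are no part of the job. What is meant by the pole is not purple or yellow, and is the larger of those in its own colour.

How it is judged (in metres and radians):
On the way, in this order (a step that is already met when the one before it is completed fails the run):
1. the bolt is fully home in the pole's foot while the rod is still in (value of joint bolt above 0.035 m and value of joint rod below 0.02 m and z of pole in the frame of base below 0.014 m), for 0.2 s.
2. the rod is drawn to its mark in the gripper, the bolt still home (value of joint bolt above 0.035 m and z of pole in the frame of base below 0.014 m and contact force between the fingers and pole above 3 N and value of joint rod between 0.065 and 0.075 m), for 0.2 s.
At the end, for the whole second after the job is handed in: Bolt joint above 0.035 of 0.040 m; pole risen less than 6 mm and within 0.08 rad of upright; gripper holding the rod (over 3 N) with its mark within 5 mm of the collar's top (rod joint 0.065 to 0.075 m) through the last second; jar, tape, dish within 30 mm of their start (all of step 2 and angle between pole's own z axis and vertical below 0.08 rad and not (distance of jar from where it was at the start of the episode above 0.03 m) and not (distance of tape from where it was at the start of the episode above 0.03 m) and not (distance of dish from where it was at the start of the episode above 0.03 m)); the arm keeps its last pose, push and grip.
It fails at once if the pole is lifted out of its socket (z of pole in the frame of base above 0.023 m).
It fails at once if a bystander is pushed more than 30 mm (distance of any of jar, tape, dish from where it was at the start of the episode above 0.03 m).
It also fails if it takes over 45 s, if anything falls off the work surface, if the arm or the gripper's body presses on something with over 40 N, if the wrist force passes 120 N, or if a joint passes its speed limit or range.

## Working session

There is one attempt and no reset: what is moved stays moved. The work goes in short steps, Python scripts to look and compute and a shell command to move; the robot and the scene stay as the last step left them, time stands still between calls to the robot, and variables do not carry over. Pictures are saved under pics/ and viewed, at most 10 in all, crops included, and the job is handed in when it is done.

```bash
mkdir -p pics
cat > h.py <<'E'
import numpy as np, cv2
from plant import r, optics
def cam(n):
    p=optics.camera_params(n); f=200/np.tan(np.radians(p['vfov'])/2)
    return p,f,np.array(p['world_from_camera'],float)
def proj(n,P):
    p,f,T=cam(n); c=np.linalg.inv(T)@np.r_[P,1]
    s=np.array([c[0],-c[1]])/-c[2]; s=s*(1+p['k1']*(s@s))
    return s*f+[p['cx'],p['cy']]
def ray(n,uv):
    p,f,T=cam(n); d=(np.array(uv,float)-[p['cx'],p['cy']])/f; s=d.copy()
    for _ in range(30): s=d/(1+p['k1']*(s@s))
    v=T[:3,:3]@np.array([s[0],-s[1],-1]); return T[:3,3],v/np.linalg.norm(v)
def at_z(n,uv,z):
    o,v=ray(n,uv); return o+v*(z-o[2])/v[2]
def tri(a,b):
    (o1,v1),(o2,v2)=ray('side',a),ray('top',b)
    A=np.c_[v1,-v2]; t=np.linalg.lstsq(A,o2-o1,rcond=None)[0]
    p,q=o1+v1*t[0],o2+v2*t[1]; return (p+q)/2,np.linalg.norm(p-q)
E
python3 - <<'E'
from h import *
for n in('side','top'):
    im=optics.read_camera(n); cv2.imwrite(f'pics/{n}0.png',im[...,::-1])
    p,f,T=cam(n); print(n,p['k1'],f,T.round(2).tolist())
    for t in('base','bolt_handle','pole','rod_knob','collar_top','jar','tape','dish'):
        print(t,[(np.round(d['extent']).tolist(),round(d['conf'],2)) for d in optics.boxes_of(n,t)])
print(r.state())
E
```

```text
side 0.027605905174573002 382.58686187307615 [[0.76, 0.49, -0.43, 278.22], [-0.65, 0.57, -0.5, -371.52], [0.01, 0.66, 0.75, 626.84], [0.0, 0.0, 0.0, 1.0]]
base [([220.0, 184.0, 338.0, 277.0], 0.59)]
bolt_handle [([238.0, 184.0, 296.0, 230.0], 0.94)]
pole [([292.0, 170.0, 327.0, 249.0], 0.73), ([364.0, 156.0, 399.0, 250.0], 0.66), ([254.0, 271.0, 277.0, 326.0], 0.62)]
rod_knob [([323.0, 285.0, 338.0, 323.0], 0.92), ([380.0, 156.0, 402.0, 201.0], 0.87), ([293.0, 169.0, 328.0, 207.0], 0.76), ([255.0, 271.0, 267.0, 298.0], 0.72)]
collar_top [([248.0, 270.0, 281.0, 323.0], 0.72), ([319.0, 285.0, 350.0, 352.0], 0.66), ([362.0, 158.0, 397.0, 246.0], 0.64), ([290.0, 167.0, 325.0, 250.0], 0.63)]
jar [([360.0, 253.0, 395.0, 307.0], 0.77), ([293.0, 168.0, 326.0, 250.0], 0.72)]
tape [([182.0, 242.0, 235.0, 291.0], 0.89)]
dish [([282.0, 148.0, 364.0, 213.0], 0.61)]
top 0.012724023382094432 472.632783684627 [[0.01, 0.99, -0.17, 395.95], [-1.0, 0.01, -0.0, -63.19], [0.0, 0.17, 0.99, 1146.04], [0.0, 0.0, 0.0, 1.0]]
base [([229.0, 197.0, 345.0, 245.0], 0.94)]
bolt_handle [([232.0, 210.0, 306.0, 227.0
[... 609 characters left out ...]
188.0], 0.59)]
{'clock': 0.9, 'q': array([ 1.12173905e+00,  2.90698464e-01, -1.53391215e-01,  1.12673364e+00,
        4.78667694e-07,  1.43152019e+00]), 'dq': array([-0.00104565, -0.00037494, -0.00101475, -0.00171011,  0.00322283,
       -0.0008399 ]), 'joint_torque': array([ 5.86716415e-04, -5.37011147e+01,  3.31644416e+01,  1.38530584e-03,
       -2.88828023e-04, -1.88798310e-05]), 'tool_pos': array([160.02578515, 500.0051348 , 231.309188  ]), 'orientation': array([-3.14156599e+00, -4.22175316e-06,  2.83181151e+00]), 'ft_force': array([-0.22637103,  0.38760479, -0.74354666]), 'wrist_torque': array([-0.04800121, -0.05734604, -0.01358048]), 'grip_force': 0.0, 'grip_width': 85.68424000574242}
```

Run:
```python
import cv2,numpy as np
s=cv2.imread('pics/side0.png')[140:360,160:430]; t=cv2.imread('pics/top0.png')[110:310,215:425]
cv2.imwrite('pics/s1.png',cv2.resize(s,None,fx=2.7,fy=2.7,interpolation=3))
cv2.imwrite('pics/t1.png',cv2.resize(t,None,fx=3,fy=3,interpolation=3)[:600])
```

```text
(no output)
```

View pics/s1.png

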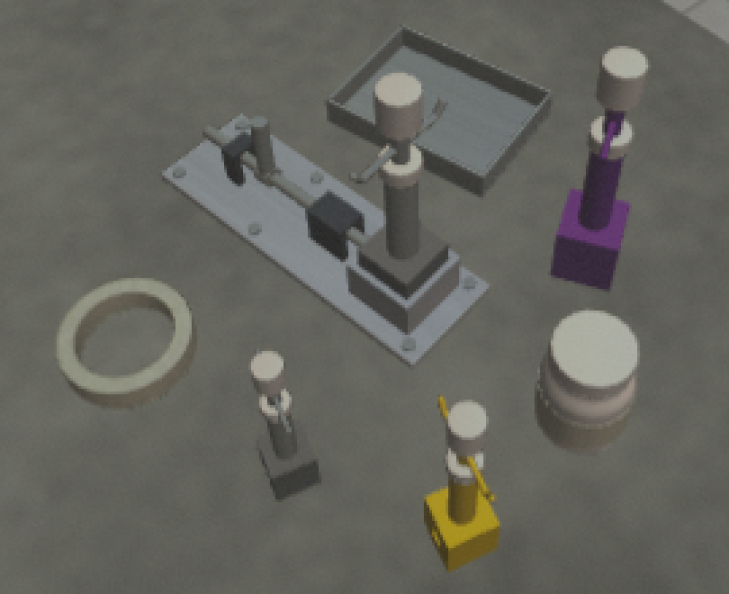

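View pics/t1.png

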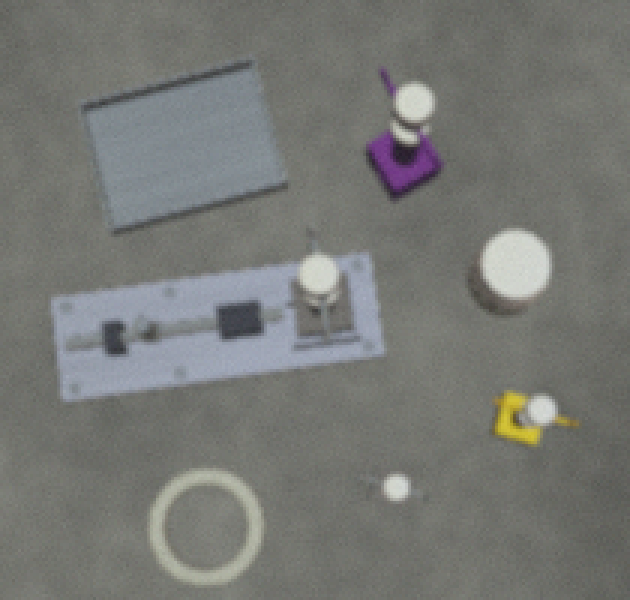

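The crops show four poles: grey in the socket (knob at side px 307,172 / top px 321,201), small grey (side 259,275), purple (side 391,168) and yellow (side 333,294). The pole meant is the larger grey one, standing in the bench socket. The bolt stub is at side px (256,185) and top px (265,218).

Run:
```python
from h import *
S=lambda x,y:(x/2.7+160,y/2.7+140); Tp=lambda x,y:(x/3+215,y/3+110)
print('knobtop',tri(S(398,88),Tp(319,272)),at_z('top',Tp(319,272),210),at_z('side',S(398,88),210))
print('stub',tri(S(259,122),Tp(149,325)),at_z('top',Tp(149,325),88),at_z('side',S(259,122),88))
c=[at_z('top',Tp(*p),8)[:2] for p in((52,297),(372,253),(384,354),(63,402))]
c2=[at_z('side',S(*p),8)[:2] for p in((244,115),(489,287),(414,362),(164,175))]
for C in (c,c2):
    C=np.array(C)
    loc=np.array([[43,217],[43,-45],[-43,-45],[-43,217]],float)
    H=cv2.estimateAffinePartial2D(loc,C)[0]; a=np.arctan2(H[1,0],H[0,0])
    print(C.round(),'yaw',a,'scale',np.hypot(H[0,0],H[1,0]),'org',H[:,2])
    for y in(145,135,105): print(y,H@[0,y,1])
for t,p in(('jar',(515,263)),('tape',(207,527)),('dish',(185,147))): print(t,at_z('top',Tp(*p),{'jar':85,'tape':22,'dish':10}[t]))
```

```text
knobtop (array([535.40556021, -46.61073876, 210.74516635]), np.float64(0.7842556532158061)) [535.85589985 -46.80026765 210.        ] [535.50497511 -45.86117916 210.        ]
stub (array([511.15239929,  81.20878219,  95.02441271]), np.float64(0.53309483808216)) [512.16723465  82.06361808  88.        ] [513.97874795  87.29137908  88.        ]
[[543. 172.]
 [582. -86.]
 [500. -97.]
 [458. 159.]] yaw 0.15551475077645222 scale 0.9922196251555774 org [534.04675805 -47.0598922 ]
145 [511.76264088  95.07569832]
135 [513.29947655  85.2732438 ]
105 [517.90998355  55.86588024]
[[544. 170.]
 [582. -85.]
 [502. -96.]
 [461. 157.]] yaw 0.15539321932701386 scale 0.9791444133408588 org [535.4038393  -46.97139733]
145 [513.4304229   93.29383889]
135 [514.94583092  83.62037433]
105 [519.49205501  54.59998063]
jar [ 563.50037564 -192.90375048   85.        ]
tape [362.33990413  40.24906872  22.        ]
dish [668.07464666  68.53906466  10.        ]
```

```bash
python3 -m pendant '[{"dp":[29.5,-34.6,0],"dr":[0,0,-5.3],"jaw":-1},{"dp":[29.5,-34.6,0],"dr":[0,0,-5.3],"jaw":-1},{"dp":[29.5,-34.6,0],"dr":[0,0,-5.3],"jaw":-1},{"dp":[29.5,-34.6,0],"dr":[0,0,-5.3],"jaw":-1},{"dp":[29.5,-34.6,0],"dr":[0,0,-5.3],"jaw":-1},{"dp":[29.5,-34.6,0],"dr":[0,0,-5.3],"jaw":-1},{"dp":[29.5,-34.6,0],"dr":[0,0,-5.3],"jaw":-1},{"dp":[29.5,-34.6,0],"dr":[0,0,-5.3],"jaw":-1},{"dp":[29.5,-34.6,0],"dr":[0,0,-5.3],"jaw":-1},{"dp":[29.5,-34.6,0],"dr":[0,0,-5.3],"jaw":-1},{"dp":[29.5,-34.6,0],"dr":[0,0,-5.3],"jaw":-1},{"dp":[29.5,-34.6,0],"dr":[0,0,-5.3],"jaw":-1},{"dp":[0,0,0],"dr":[0,0,0],"jaw":-1}]' 30
```

```text
clock: 2.52
tool_pos: [515.7, 82.6, 231.0]
orientation: [3.141, 0.0, 1.718]
ft_force: [-1.1, 0.7, 0.8]
grip_width: 85.5
grip_force: 0.0
```

```bash
python3 -m pendant '[{"dp":[-2,2,-40],"dr":[0,0,0],"jaw":-1},{"dp":[0,0,-45],"dr":[0,0,0],"jaw":-1},{"dp":[0,0,-45],"dr":[0,0,0],"jaw":-1},{"dp":[0,0,-25],"dr":[0,0,0],"jaw":-1},{"dp":[0,0,-22],"dr":[0,0,0],"jaw":-1},{"dp":[0,0,0],"dr":[0,0,0],"jaw":-1}]'
python3 - <<'E'
from h import *
for n in('side','top'):
    im=optics.read_camera(n)
    u,v=map(int,proj(n,np.array([515,70,80.]))); cv2.imwrite(f'pics/{n}2.png',cv2.resize(im[v-50:v+50,u-70:u+70,::-1],None,fx=4,fy=4,interpolation=3))
a,b=[cv2.imread(f'pics/{n}2.png') for n in('side','top')]
c=cv2.resize(np.vstack([a,b]),None,fx=.74,fy=.74); cv2.imwrite('pics/c2.png',c)
E
```

```text
clock: 3.28
tool_pos: [510.2, 87.4, 53.2]
orientation: [-3.138, -0.001, 1.723]
ft_force: [0.6, 0.5, -0.1]
grip_width: 85.5
grip_force: 0.0
```

View pics/c2.png

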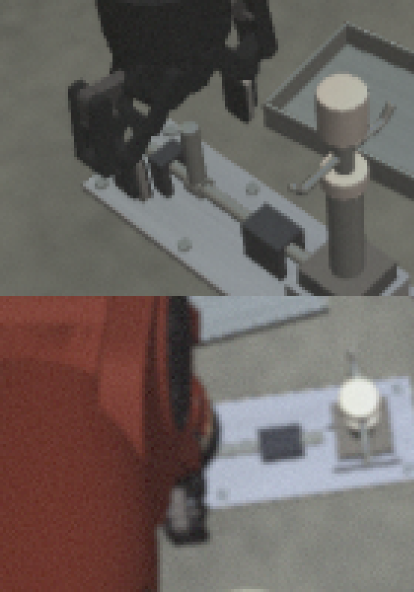

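The side crop shows the open fingers straddling the stub (crop px 190,150, between the pads at 135,180 and 245,95). Closing now; the width should read about 13 mm.

```bash
python3 -m pendant '[{"dp":[0,0,0],"dr":[0,0,0],"jaw":1},{"dp":[0,0,0],"dr":[0,0,0],"jaw":1},{"dp":[0,0,0],"dr":[0,0,0],"jaw":1},{"dp":[0,0,0],"dr":[0,0,0],"jaw":1},{"dp":[0,0,0],"dr":[0,0,0],"jaw":1},{"dp":[0,0,0],"dr":[0,0,0],"jaw":1},{"dp":[0,0,0],"dr":[0,0,0],"jaw":1},{"dp":[0,0,0],"dr":[0,0,0],"jaw":1}]' 30
```

```text
clock: 4.38
tool_pos: [513.4, 87.0, 54.7]
orientation: [3.139, -0.0, 1.722]
ft_force: [4.7, 1.7, -1.0]
grip_width: 12.0
grip_force: 31.4
```

```bash
python3 -m pendant '[{"dp":[0.6,-4,0],"dr":[0,0,0],"jaw":1},{"dp":[0.6,-4,0],"dr":[0,0,0],"jaw":1},{"dp":[0.6,-4,0],"dr":[0,0,0],"jaw":1},{"dp":[0.6,-4,0],"dr":[0,0,0],"jaw":1},{"dp":[0.6,-4,0],"dr":[0,0,0],"jaw":1},{"dp":[0.6,-4,0],"dr":[0,0,0],"jaw":1},{"dp":[0,0,0],"dr":[0,0,0],"jaw":1}]'
python3 -m pendant '[{"dp":[0.5,-3,0],"dr":[0,0,0],"jaw":1},{"dp":[0.3,-2,0],"dr":[0,0,0],"jaw":1},{"dp":[0,0,0],"dr":[0,0,0],"jaw":1}]'
```

```text
clock: 5.25
tool_pos: [517.3, 62.8, 54.7]
orientation: [3.139, -0.0, 1.722]
ft_force: [6.6, 1.7, -1.3]
grip_width: 12.2
grip_force: 31.3
clock: 5.62
tool_pos: [518.0, 58.0, 54.7]
orientation: [3.139, -0.0, 1.722]
ft_force: [6.5, 3.1, -1.8]
grip_width: 12.1
grip_force: 31.3
```

```bash
python3 -m pendant '[{"dp":[0.3,-1.5,0],"dr":[0,0,0],"jaw":1},{"dp":[0.3,-1.5,0],"dr":[0,0,0],"jaw":1},{"dp":[0,0,0],"dr":[0,0,0],"jaw":1}]'
python3 -m pendant '[{"dp":[0.3,-1.5,0],"dr":[0,0,0],"jaw":1},{"dp":[0.3,-1.5,0],"dr":[0,0,0],"jaw":1},{"dp":[0,0,0],"dr":[0,0,0],"jaw":1}]'
```

```text
clock: 6.0
tool_pos: [518.4, 55.6, 54.7]
orientation: [3.139, -0.002, 1.722]
ft_force: [5.9, 4.9, -0.9]
grip_width: 11.8
grip_force: 31.3
clock: 6.38
tool_pos: [518.4, 55.4, 54.7]
orientation: [3.139, -0.007, 1.724]
ft_force: [4.7, 19.1, 1.5]
grip_width: 11.7
grip_force: 31.5
```

```bash
python3 -m pendant '[{"dp":[0,0,0],"dr":[0,0,0],"jaw":-1},{"dp":[0,0,0],"dr":[0,0,0],"jaw":-1},{"dp":[0,0,0],"dr":[0,0,0],"jaw":-1},{"dp":[0,0,0],"dr":[0,0,0],"jaw":-1},{"dp":[0,0,25],"dr":[0,0,0],"jaw":-1},{"dp":[0,0,40],"dr":[0,0,0],"jaw":-1},{"dp":[0,0,40],"dr":[0,0,0],"jaw":-1},{"dp":[0,0,40],"dr":[0,0,0],"jaw":-1},{"dp":[0,0,40],"dr":[0,0,0],"jaw":-1},{"dp":[0,15,10],"dr":[0,0,0],"jaw":-1},{"dp":[0,20,0],"dr":[0,0,0],"jaw":-1},{"dp":[0,20,0],"dr":[0,0,0],"jaw":-1},{"dp":[0,20,0],"dr":[0,0,0],"jaw":-1},{"dp":[0,0,0],"dr":[0,0,0],"jaw":-1}]'
python3 - <<'E'
from h import *
im=optics.read_camera('side'); im2=optics.read_camera('top')
print(r.state()['q'].round(3), optics.boxes_of('side','bolt_handle'))
o=np.array([535,-46.7,0]); c,s=np.cos(.155),np.sin(.155)
B=lambda x,y,z:o+[c*x-s*y,s*x+c*y,z]
im=im[...,::-1].copy(); im2=im2[...,::-1].copy()
k=4
a=cv2.resize(im[150:270,210:350],None,fx=k,fy=k,interpolation=3)
for y in(105,110):
    u=(proj('side',B(0,y,88))-[210,150])*k; cv2.circle(a,tuple(map(int,u)),3,(0,0,255) if y==105 else (255,0,0),-1)
print(proj('side',B(0,0,210)),proj('top',B(0,0,210)))
u=(proj('side',B(0,0,210))-[210,150])*k; cv2.circle(a,tuple(map(int,u)),3,(0,255,0),-1)
cv2.imwrite('pics/a3.png',a)
E
```

```text
clock: 8.12
tool_pos: [517.0, 128.1, 248.3]
orientation: [-3.14, -0.0, 1.724]
ft_force: [-0.7, -0.8, -0.3]
grip_width: 85.2
grip_force: 0.0
[ 0.103  0.297 -0.098  1.176 -0.     1.522] [{'extent': [289.3, 171.6, 326.3, 250.9], 'conf': 0.66}, {'extent': [251.9, 188.8, 293.5, 232.5], 'conf': 0.52}]
[307.50138085 173.0407748 ] [321.27620428 201.08884052]
```

View pics/a3.png

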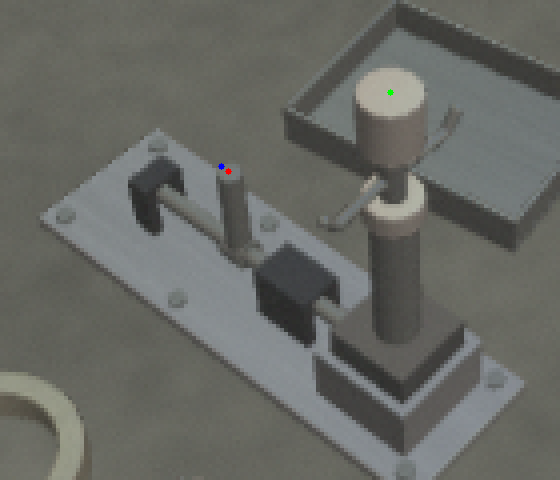

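The crop shows the stub top (230,170) on the predicted home point (red, base y = 105) with the pole still seated, so the bolt is home. The knob top (390,92) matches the predicted axis (green).

```bash
python3 -m pendant '[{"dp":[2,-19.4,0],"dr":[0,0,10],"jaw":-1},{"dp":[2,-19.4,0],"dr":[0,0,10],"jaw":-1},{"dp":[2,-19.4,0],"dr":[0,0,10],"jaw":-1},{"dp":[2,-19.4,0],"dr":[0,0,10],"jaw":-1},{"dp":[2,-19.4,0],"dr":[0,0,10],"jaw":-1},{"dp":[2,-19.4,0],"dr":[0,0,10],"jaw":-1},{"dp":[2,-19.4,0],"dr":[0,0,10],"jaw":-1},{"dp":[2,-19.4,0],"dr":[0,0,10],"jaw":-1},{"dp":[2,-19.4,0],"dr":[0,0,10],"jaw":-1},{"dp":[0,0,0],"dr":[0,0,0],"jaw":-1},{"dp":[0,0,0],"dr":[0,0,0],"jaw":-1}]'
```

```text
clock: 9.65
tool_pos: [535.4, -47.8, 249.2]
orientation: [3.141, -0.0, -2.995]
ft_force: [1.2, 0.7, 0.2]
grip_width: 85.0
grip_force: 0.0
```

```bash
python3 -m pendant '[{"dp":[0,1,-25],"dr":[0,0,0],"jaw":-1},{"dp":[0,0,-25],"dr":[0,0,0],"jaw":-1},{"dp":[0,0,-22],"dr":[0,0,0],"jaw":-1},{"dp":[0,0,0],"dr":[0,0,0],"jaw":-1},{"dp":[0,0,0],"dr":[0,0,0],"jaw":1},{"dp":[0,0,0],"dr":[0,0,0],"jaw":1},{"dp":[0,0,0],"dr":[0,0,0],"jaw":1},{"dp":[0,0,0],"dr":[0,0,0],"jaw":1},{"dp":[0,0,0],"dr":[0,0,0],"jaw":1},{"dp":[0,0,0],"dr":[0,0,0],"jaw":1},{"dp":[0,0,0],"dr":[0,0,0],"jaw":1},{"dp":[0,0,0],"dr":[0,0,0],"jaw":1}]' 60
```

```text
clock: 11.15
tool_pos: [536.1, -46.6, 178.1]
orientation: [3.141, 0.001, -2.991]
ft_force: [-0.7, 2.5, 5.9]
grip_width: 26.9
grip_force: 58.7
```

```bash
python3 -m pendant '[{"dp":[0,0,4],"dr":[0,0,0],"jaw":1},{"dp":[0,0,8],"dr":[0,0,0],"jaw":1},{"dp":[0,0,8],"dr":[0,0,0],"jaw":1},{"dp":[0,0,8],"dr":[0,0,0],"jaw":1},{"dp":[0,0,8],"dr":[0,0,0],"jaw":1},{"dp":[0,0,0],"dr":[0,0,0],"jaw":1},{"dp":[0,0,0],"dr":[0,0,0],"jaw":1}]'
python3 -m pendant '[{"dp":[0,0,8],"dr":[0,0,0],"jaw":1},{"dp":[0,0,8],"dr":[0,0,0],"jaw":1},{"dp":[0,0,8],"dr":[0,0,0],"jaw":1},{"dp":[0,0,6],"dr":[0,0,0],"jaw":1},{"dp":[0,0,3],"dr":[0,0,0],"jaw":1},{"dp":[0,0,0],"dr":[0,0,0],"jaw":1},{"dp":[0,0,0],"dr":[0,0,0],"jaw":1}]'
python3 - <<'E'
from h import *
im=optics.read_camera('side')[...,::-1]
u,v=map(int,proj('side',np.array([535,-46.5,150.])))
print(u,v,[proj('side',np.array([535,-46.5,z])).round(1).tolist() for z in(150,151.5,155)])
cv2.imwrite('pics/a4.png',cv2.resize(im[v-45:v+45,u-45:u+45],None,fx=6.6,fy=6.6,interpolation=3))
print(r.state()['tool_pos'])
E
```

```text
clock: 12.02
tool_pos: [535.5, -46.8, 213.2]
orientation: [3.142, -0.0, -2.991]
ft_force: [-0.3, -1.1, -8.1]
grip_width: 26.3
grip_force: 59.5
clock: 12.9
tool_pos: [535.6, -46.8, 246.1]
orientation: [-3.142, -0.0, -2.991]
ft_force: [-0.2, -0.3, -10.0]
grip_width: 26.8
grip_force: 59.6
308 198 [[308.2, 198.6], [308.1, 198.1], [308.1, 196.7]]
[535.57177895 -46.82148788 246.10792626]
```

View pics/a4.png

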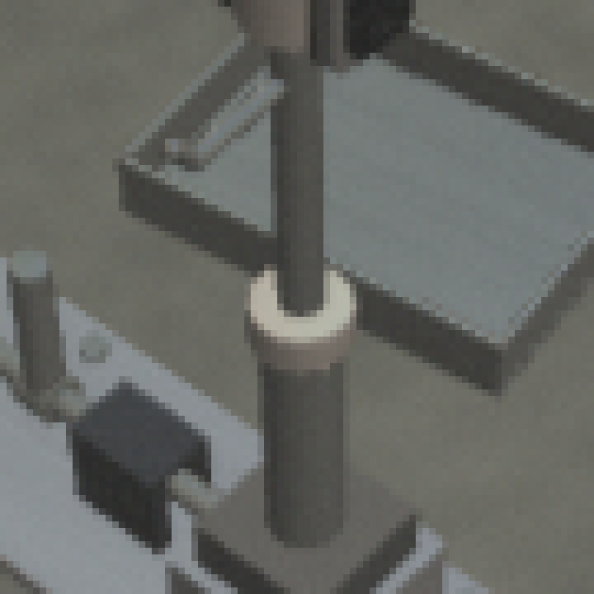

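The crop shows the rod out, with the collar top at about (302,310) and no dark ring showing yet. That fits a draw of about 66–67 mm. Going 3 mm further.

```bash
python3 -m pendant '[{"dp":[0,0,1.5],"dr":[0,0,0],"jaw":1},{"dp":[0,0,1.5],"dr":[0,0,0],"jaw":1},{"dp":[0,0,0],"dr":[0,0,0],"jaw":1},{"dp":[0,0,0],"dr":[0,0,0],"jaw":1}]'
cat > look.py <<'E'
from h import *
import sys
ims=np.mean([optics.read_camera('side')[...,::-1].astype(float) for _ in range(6)],0)
u,v=308,198; c=ims[v-20:v+10,u-16:u+16].clip(0,255).astype(np.uint8)
cv2.imwrite(sys.argv[1],cv2.resize(c,None,fx=16,fy=16,interpolation=0))
print([(y,int(ims[y,306:310].mean())) for y in range(180,206)])
E
python3 look.py pics/a5.png
```

```text
clock: 13.45
tool_pos: [535.7, -46.8, 249.3]
orientation: [-3.142, 0.0, -2.991]
ft_force: [-0.5, 0.5, -11.6]
grip_width: 26.8
grip_force: 59.6
[(180, 72), (181, 72), (182, 72), (183, 72), (184, 71), (185, 71), (186, 71), (187, 71), (188, 71), (189, 71), (190, 71), (191, 71), (192, 71), (193, 71), (194, 71), (195, 70), (196, 71), (197, 71), (198, 70), (199, 69), (200, 60), (201, 153), (202, 175), (203, 176), (204, 150), (205, 109)]
```

View pics/a5.png

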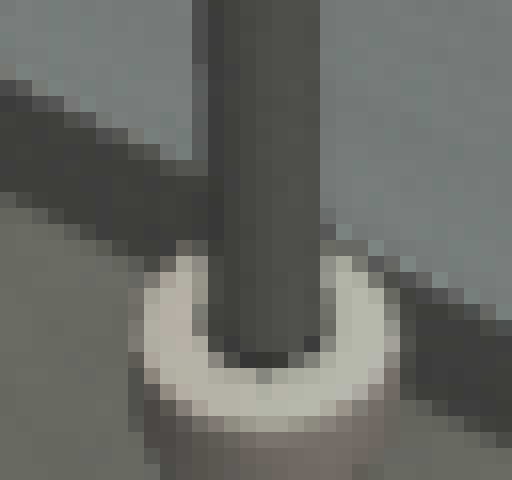

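The ring mark is just showing as a dark row at the rod's base (crop px 263,360, image row 200). About half of its 4 mm is visible, so its middle is level with the collar top. The TCP rise of 71 mm, less about 1.5 mm of bolt play, agrees.

```bash
python3 -c "
from plant import r
s=r.state();print(s['tool_pos'],s['grip_force'],s['ft_force']);print(r.finish_job())"
```

```text
[535.65452527 -46.80998106 249.30061523] 59.596994519233704 [  0.38736793  -0.84834626 -11.32698933]
the job is handed in; nothing more can be done
None
```

I've handed the job in with the bolt fully home and the gripper holding the rod at its ring mark (about 69–70 mm out), but the hand-in returned no verdict; the arm never went near the jar, tape or dish.

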